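Release the locked lid stay and shut the red parts drawer

ROBOT

A 7-joint arm with a two-finger parallel gripper is mounted at the origin on the work surface. World frame = base frame: x ahead of the robot, y to its left, z up, the work surface at z = 0. Lengths are in m, angles in degrees, forces in N, time in s.
With the tool pointing down it reaches from about 0.425 to 0.875 m from the base axis. Payload 4.7 kg.
Tool frame: the origin (TCP) lies on the mounting face of the last link; the fingertips stand 182 mm ahead of it and the grasp point (between the pads) lies 164 mm ahead of it; z points along the fingers, x is the direction in which the jaws open and shut, and the axes are right-handed (so a half turn about z gives the same grasp; the last joint's range is limited). The gripper opens to 87 mm and grips with 3 to 60 N. Pads are 19 mm wide; open, the fingers measure 117 mm over their backs; the gripper's body (75 mm by 190 mm) begins 51 mm behind the grasp point.
Start: joints at [76.725, 18.392, -4.016, 83.108, 1.295, 78.541, -3.26], TCP at [0.158, -0.63, 0.405] pointing down, gripper open.
Joint ranges: [-163.93, 163.93], [-17.29, 119.83], [-79.2, 71.16], [3.27, 140.29], [-89.18, 269.18], [5.43, 117.66], [-154.24, 154.24]. Speed limits (degrees/s): [147.25, 147.25, 180, 180, 180, 180, 180].

INTERFACE

Orientations are given as [roll, pitch, yaw] about the fixed x, y, z axes, in that order (R = Rz(yaw) Ry(pitch) Rx(roll)).
In Python, from cell import status, cams, env, outline_of, landmark_of gives the robot as it stands. The module is installed in compiled form; this text tells all that it offers.
- The arm moves only by the tool jog_arm, never from a script. Its argument "rows" is a list of rows, each a list of 7 numbers: the closure, from 0 (fully open) to 1 (shut), then the shift along the tool's x, y, z in m, then the turn, a rotation vector about the tool's x, y, z in degrees. A call has 1 to 12 rows; each row shifts and turns the commanded pose from where the row before left it, along the tool's axes as they then stand; what a row does not reach is not made up. A row lasts 1/12 s, in which the tool goes at most 41.7 mm and 7.16 degrees, less where a joint would pass 70% of its speed; a pose out of reach is approached as far as the arm can. A call with a gripper value outside its range is refused whole. The fingers move at their own pace and stop on an object; "grip_force" is the grip in N (left out, the last holds). Time passes only in rows, so rows that do not move let the fingers close. It gives the time, the measured TCP pose, the force and the opening at its end, in the units of the state.
- status.get_obs(): the state, without advancing time (a new reading comes with each control period).
- cams.read_camera(name): name is "scene" or "top" or "wrist"; returns (picture, depth): 420x560x3 uint8, red, green, blue; 420x560 float32, m along the optical axis (not along the pixel's ray), 0 where there is no reading.
- cams.camera_params(name): a dict with "vfov" (degrees; the focal length in pixels is half the picture's height over the tangent of half this angle, whatever the lens; pixels are square), "cx", "cy" (the principal point, pixels), "eye" and "attitude" of the camera in the world. Camera axes: x right, y up, looking along -z (the intrinsics and any distortion apply to the point x, -y, -z); pixel columns grow to the right and rows downward; lengths in m; the calibration is good to about 2 mm. A picture is of the moment at which its call begins: read the wrist's pose just before it. camera_params takes no time and is no camera call; for the wrist camera it gives the pose at the moment of the call.
- env.sign_off(): hands the job in, once; it reports no verdict.
Trained networks look in the newest picture that a camera, given by its name, has taken for a name from the list of things; names that differ only in an ending like _2 or _b are one class to them, and where a whole thing is asked for, a point or a joint stands for the part that bears it (a point fixed in the world has none). Each returns a list of dicts, best first, with "conf" (0 to 1); they miss things now and then, are a little off and sometimes report something else, mostly with a low value. They report only what shows in the picture. A call takes as long as a camera call.
- outline_of(camera, name): "pixels" (420x560 bool, what is visible of it) and "box" ([left, top, right, bottom] in pixels, round what is visible of it).
- landmark_of(camera, name): "position" ([row, column] in pixels: a listed point, or the origin of a listed thing).
The state is a dict: "time_s": time; "qpos": joint angles; "joint_velocities": joint speeds; "effort": joint torques, N m; "tool_pos": TCP position; "tool_rot": TCP orientation; "force": force on the tool from outside, world axes, zero at the start; "wrist_torque": the same for the moment, N m; "grip_width": finger opening in m.
Only numpy, scipy, OpenCV 4.12 (cv2) and the standard library are available. Lean on these libraries where they do the work, as an engineer would, in place of code of your own. Each camera call takes 0.05 s, during which the arm holds its last target. There are 200 camera calls.

TASK

On the radio repair bench stand two small parts drawers whose lids are held half open by locked stays. Release the red drawer: take the red knob at the end of its stay, behind the lid hinge, and lift the stay well clear of its notch; then let go and push the red lid down until it is fully shut. Leave the blue drawer locked open as it is, without moving its stay.

Things in the scene. Friction and masses are not known exactly. Their poses are not given: they have to be found in the camera images.
- red_stay_knob (a point): Centre of the upright red knob, 18 mm across, 31 mm high, centre 123 mm above the bench while locked, on the far end of the red drawer's steel stay (bar 10 mm wide). Its axes while locked: x from drawer front to hinge, y to the drawer's left, z up. Best pinched on its +y and -y sides. Lifted, it swings in the x-z plane about a pivot 142 mm to -x and 19 mm below this point.
- red_stay (a joint): Angle of the red stay in rad: 0 is locked, lying level; it grows as the knob is lifted, to 0.6 at most. Its nose is clear of the notch by the lid hinge at 0.2; 0.3 to 0.45 is well clear. It turns stiffly (about 1 N at the knob) and stays where it is left.
- red_lid_press (a point): Point on the upper face of the red lid (125 mm long, 160 wide, 6 thick), on its middle line, 25 mm from the free edge, 100 mm from the hinge. The lid leans open, free edge up and towards the robot. Seen from above the point is 75 mm from the hinge when locked open. Pressing straight down here or up to 15 mm nearer the hinge shuts the lid; shut, its face is 71 mm above the bench.
- red_lid (a joint): Opening angle of the red lid in rad: 0 is shut, 0.70 to 0.80 where the stay locks it. The hinge runs along the far rim of the grey drawer (125 x 160 x 65 mm, fixed to the bench), 68 mm above the bench. It is stiff: the lid stays at any angle and, once unlocked, needs 2 to 5 N on the press point to shut.
- blue_stay_knob (a point): Centre of the knob of the other drawer's stay: the same drawer and mechanism in the same size, with a blue lid and a blue knob. Not to be moved.

How it is judged:
By the outcome, as a careful person would: the job done as asked, in the order asked, and still so for the second after the job is handed in, with the robot touching nothing.
It also fails if it takes over 42 s, if anything falls off the work surface, if the arm or the gripper's body presses on something with over 40 N, if the wrist force passes 120 N, or if a joint passes its speed limit or range.

## Working session

There is one attempt and no reset: what is moved stays moved. The work goes in short steps, Python scripts to look and compute and a tool call to move; the robot and the scene stay as the last step left them, time stands still between calls to the robot, and variables do not carry over. Pictures are saved under pics/ and viewed, about 8 in all and at most 12, crops included, and the job is handed in when it is done.

Besides the shell and the picture viewer there is one more tool, called after "Request:" in YAML: its name, and indented under it one key for each argument. jog_arm: Moves the arm, as the interface text tells. Its arguments: {"type":"object","properties":{"rows":{"type":"array"},"grip_force":{"type":"number"}},"required":["rows"]}

```bash
mkdir -p pics; cat > h.py <<'E'
import numpy as np, cv2
from cell import status, cams, env, outline_of, landmark_of
from scipy.spatial.transform import Rotation as R
def save(n,im): cv2.imwrite('pics/'+n,im[:,:,::-1])
E
python3 - <<'E'
from h import *
for c in ['scene','top']:
    p,d=cams.read_camera(c); print(c,cams.camera_params(c)); save(c+'1.png',p); np.save(c+'_d.npy',d)
    for n in ['red_stay_knob','red_lid_press','blue_stay_knob']:
        for o in landmark_of(c,n)[:3]: print(n,o, d[int(o['position'][0]),int(o['position'][1])])
print(status.get_obs())
a=cv2.imread('pics/scene1.png');b=cv2.imread('pics/top1.png')
E
```

```text
scene {'vfov': 47.848809423709454, 'cx': 284.64086612356243, 'cy': 210.7252363568876, 'eye': array([ 1.3379158 , -0.24444485,  0.80928977]), 'attitude': array([51.7222205 ,  0.9346822 , 70.50725201])}
red_stay_knob {'position': [261.9, 226.0], 'conf': 0.82} 0.9604771
red_lid_press {'position': [224.4, 171.6], 'conf': 0.81} 1.052451
blue_stay_knob {'position': [208.8, 393.0], 'conf': 0.58} 1.10856
top {'vfov': 57.71789514621891, 'cx': 273.4379641871742, 'cy': 208.86651607684553, 'eye': array([0.36904911, 0.03939598, 0.83214726]), 'attitude': array([ 10.52171352,  -0.82877401, -89.02601322])}
red_stay_knob {'position': [140.4, 364.8], 'conf': 0.7} 0.7328557
red_lid_press {'position': [218.1, 407.3], 'conf': 0.94} 0.6984399
blue_stay_knob {'position': [162.4, 149.0], 'conf': 0.91} 0.72075254
blue_stay_knob {'position': [138.5, 362.2], 'conf': 0.41} 0.73140264
{'time_s': 0.4, 'qpos': array([76.72465532, 18.39969678, -4.014992  , 83.11776495,  1.29569305,
       78.54043995, -3.26091035]), 'joint_velocities': array([ 0.04911472, -0.11461515,  0.03389564, -0.10011528, -0.0541503 ,
        0.07075281,  0.09662324]), 'effort': array([ 4.79643877e-04, -4.90457904e+01, -4.02085064e-01, -3.12295175e+01,
       -6.37183478e-02,  3.63083300e-02,  7.53118297e-05]), 'tool_pos': array([ 0.15812574, -0.63044941,  0.40460859]), 'tool_rot': array([ 1.79995843e+02,  1.27186524e-02, -7.59174574e+01]), 'force': array([-0.40673307, -0.19145219,  0.36523198]), 'wrist_torque': array([ 0.0207477 , -0.01661091, -0.06137364]), 'grip_width': 0.08698977232058347}
```

View pics/scene1.png

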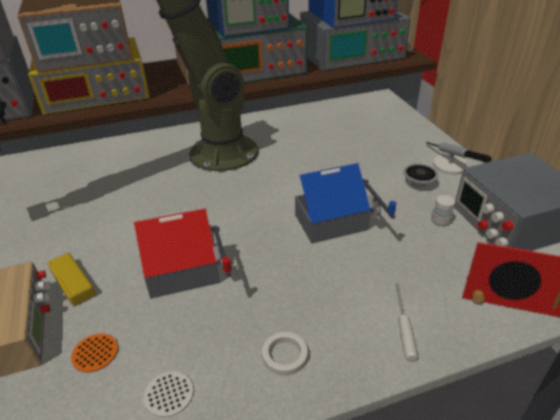

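View pics/top1.png

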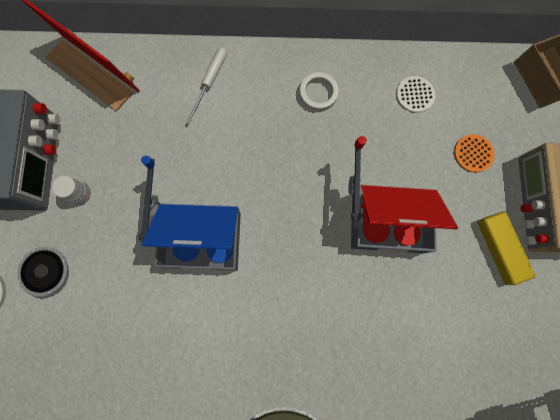

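```bash
cat >> h.py <<'E'
def ray(c,rc,P=None):
    P=P or cams.camera_params(c); f=210/np.tan(np.radians(P['vfov']/2))
    v=np.array([(rc[1]-P['cx'])/f,-(rc[0]-P['cy'])/f,-1.])
    A=np.array(P['attitude']); M=R.from_euler('xyz',A,degrees=True).as_matrix()
    return np.array(P['eye']),M@v
def atz(c,rc,z):
    e,v=ray(c,rc); return e+v*(z-e[2])/v[2]
def atd(c,rc,d):
    e,v=ray(c,rc); return e+v*d
def tri(a,b):
    (e1,v1),(e2,v2)=ray(*a),ray(*b)
    s=np.linalg.lstsq(np.c_[v1,-v2],e2-e1,rcond=None)[0]
    p,q=e1+v1*s[0],e2+v2*s[1]; return (p+q)/2,np.linalg.norm(p-q)
E
python3 - <<'E'
from h import *
pts={'rk':([261.9,226],[140.4,364.8]),'rp':([224.4,171.6],[218.1,407.3]),'bk':([208.8,393],[162.4,149])}
D={c:np.load(c+'_d.npy') for c in('scene','top')}
for n,(s,t) in pts.items():
    print(n,tri(('scene',s),('top',t)),atd('scene',s,D['scene'][int(s[0]),int(s[1])]),atd('top',t,D['top'][int(t[0]),int(t[1])]),atz('scene',s,.123),atz('top',t,.123))
E
```

```text
rk (array([ 0.63905175, -0.13988862,  0.1312204 ]), np.float64(0.007751775891796192)) [ 0.64439788 -0.13686961  0.13481382] [ 0.63545537 -0.14186557  0.13827331] [ 0.63225052 -0.13498537  0.123     ] [ 0.64131941 -0.14585544  0.123     ]
rp (array([ 0.48588469, -0.2204349 ,  0.13396531]), np.float64(0.003906276760403962)) [ 0.48929805 -0.22233295  0.1376447 ] [ 0.48427431 -0.21398797  0.14598168] [ 0.4707946  -0.22185082  0.123     ] [ 0.48813354 -0.22247454  0.123     ]
bk (array([0.59016034, 0.27715382, 0.11648886]), np.float64(0.004484234747587608)) [0.59587422 0.27556445 0.12205572] [0.58321374 0.26839459 0.13623085] [0.5968938  0.27484994 0.123     ] [0.58728547 0.27274834 0.123     ]
```

Both views show the red drawer right of centre as the robot sees it. Its knob is at about (141,361) in top and (265,227) in scene, and the stay runs along roughly +x. The two views disagree by about 10 mm, probably from lens distortion, so I'll look closer with the wrist camera.

Request:
jog_arm:
  rows:
    - [0,-0.017,-0.026,-0.0015,0,0,0]
    - [0,-0.017,-0.026,-0.0015,0,0,0]
    - [0,-0.017,-0.026,-0.0015,0,0,0]
    - [0,-0.017,-0.026,-0.0015,0,0,0]
    - [0,-0.017,-0.026,-0.0015,0,0,0]
    - [0,-0.017,-0.026,-0.0015,0,0,0]
    - [0,-0.017,-0.026,-0.0015,0,0,0]
    - [0,-0.017,-0.026,-0.0015,0,0,0]
    - [0,-0.017,-0.026,-0.0015,0,0,0]
    - [0,-0.017,-0.026,-0.0015,0,0,0]

```text
time_s: 1.23
tool_pos: [0.3698, -0.401, 0.4201]
tool_rot: [-180.0, -0.0, -75.9]
force: [-0.1, -0.9, 0.9]
grip_width: 0.0871
```

Request:
jog_arm:
  rows:
    - [0,-0.017,-0.026,-0.0015,0,0,0]
    - [0,-0.017,-0.026,-0.0015,0,0,0]
    - [0,-0.017,-0.026,-0.0015,0,0,0]
    - [0,-0.017,-0.026,-0.0015,0,0,0]
    - [0,-0.017,-0.026,-0.0015,0,0,0]
    - [0,-0.017,-0.026,-0.0015,0,0,0]
    - [0,-0.017,-0.026,-0.0015,0,0,0]
    - [0,-0.017,-0.026,-0.0015,0,0,0]
    - [0,-0.017,-0.026,-0.0015,0,0,0]
    - [0,-0.017,-0.026,-0.0015,0,0,0]
    - [0,0,0,0,0,0,0]
    - [0,0,0,0,0,0,0]

```text
time_s: 2.23
tool_pos: [0.5808, -0.1718, 0.4347]
tool_rot: [-180.0, 0.0, -75.6]
force: [-0.4, -0.3, 0.2]
grip_width: 0.0869
```

```bash
python3 - <<'E'
from h import *
o=status.get_obs(); print(o['time_s'],o['tool_pos'],o['tool_rot'])
P=cams.camera_params('wrist'); print(P)
p,d=cams.read_camera('wrist'); save('w1.png',p); np.save('w1d.npy',d)
for n in ['red_stay_knob','red_lid_press']:
    for q in landmark_of('wrist',n)[:3]:
        r,c=q['position']; print(n,q,atd('wrist',(r,c),d[int(r),int(c)]),atz('wrist',(r,c),.123))
E
```

```text
2.2333 [ 0.58078034 -0.17178802  0.4346777 ] [-1.79974465e+02  4.89189397e-02 -7.56495505e+01]
{'vfov': 61.51163253832815, 'cx': 277.7431165399929, 'cy': 211.14803294853402, 'eye': array([ 0.66230606, -0.14978071,  0.41448291]), 'attitude': array([-1.78451875e+01,  5.42538688e-02, -7.56443200e+01])}
```

View pics/w1.png

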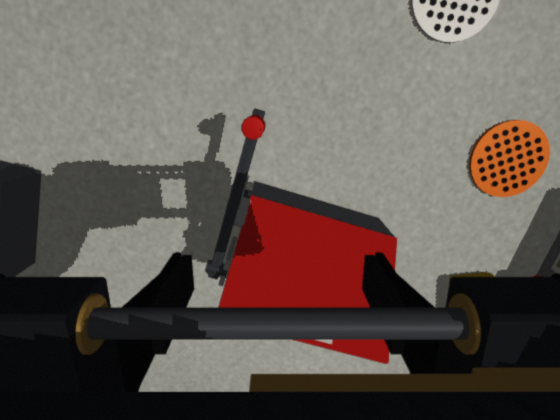

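The wrist view shows the red knob at about (127,253), with the stay running down to about (270,215) and the red lid below right. The network missed the knob, so I'll use colour plus depth.

```bash
cat >> h.py <<'E'
def cloud(c,d):
    P=cams.camera_params(c); r,cc=np.mgrid[:420,:560]; f=210/np.tan(np.radians(P['vfov']/2))
    v=np.stack([(cc-P['cx'])/f,-(r-P['cy'])/f,-np.ones_like(cc,float)],-1)*d[...,None]
    M=R.from_euler('xyz',P['attitude'],degrees=True).as_matrix(); return v@M.T+P['eye']
def measure(n):
    d=np.load(n+'d.npy'); p=cv2.imread(f'pics/{n}.png')[:,:,::-1].astype(int)
    X=cloud('wrist',d); red=(p[...,0]>110)&(p[...,1]<70)
    l,lab,st,ce=cv2.connectedComponentsWithStats(red.astype(np.uint8))
    for i in range(1,l):
        if st[i,4]>100: q=X[lab==i]; print('red',st[i],ce[i].round(1),q.min(0).round(4),q.max(0).round(4),np.median(q,0).round(4))
    print('bench z',np.median(X[50:100,100:200,2]))
    return X,p,lab,st,red
E
python3 - <<'E'
from h import *
X,p,lab,st,red=measure('w1')
k=[i for i in range(1,len(st)) if 300<st[i,4]<900]
m=(lab==k[0]); t=m&(X[...,2]>X[m][:,2].max()-.004); print('top',X[t].min(0),X[t].max(0),X[t].mean(0))
big=np.argmax(st[1:,4])+1; L=X[lab==big]
# lid plane
c=L.mean(0); n=np.linalg.svd(L-c,full_matrices=False)[2][2]; n*=np.sign(n[2]); print('lid normal',n,'tilt',np.arccos(n[2]),'yaw of -horizontal',np.degrees(np.arctan2(-n[1],-n[0])),c)
# bar: dark, z .09-.125 near
D=(p.sum(-1)<200)&(X[...,2]>.085)&(X[...,2]<.125); D[:, :190]=0; D[:,300:]=0; D[270:]=0
B=X[D]; v=cv2.fitLine(B[:,:2].astype(np.float32),cv2.DIST_HUBER,0,.01,.01).ravel(); print('bar',len(B),v,np.degrees(np.arctan(v[1]/v[0])),B.min(0),B.max(0))
E
```

```text
red [242 117  23  22 403] [252.6 127.5] [ 0.6262 -0.1542  0.1232] [ 0.6608 -0.1327  0.4142] [ 0.6348 -0.1411  0.1385]
red [  219   196   178   111 12431] [302.9 260.8] [ 0.4808 -0.3095  0.0694] [ 0.6608 -0.1463  0.4142] [ 0.521  -0.2117  0.1071]
red [ 297  340   92   23 1070] [357.5 347.9] [ 0.4644 -0.305   0.1428] [ 0.6608 -0.1542  0.4142] [ 0.4705 -0.2783  0.1524]
bench z -0.0005802447023306456
top [ 0.66078996 -0.15416868  0.41424467] [ 0.66078996 -0.15416868  0.41424467] [ 0.66078996 -0.15416868  0.41424467]
lid normal [ 0.83234179 -0.03045687  0.55342526] tilt 0.9843252214849328 yaw of -horizontal 177.9043803234758 [ 0.52289876 -0.21465104  0.10700694]
bar 4974 [ 0.9024082   0.43088216  0.5386617  -0.16180886] 25.523556 [ 0.49152196 -0.21138685  0.08501171] [ 0.6471464  -0.1247591   0.12496622]
```

```bash
python3 - <<'E'
from h import *
X,p,lab,st,red=measure('w1'); d=np.load('w1d.npy'); ok=d>0
k=[i for i in range(1,len(st)) if 300<st[i,4]<900][0]
m=(lab==k)&ok; t=m&(abs(X[...,2]-.1385)<.002); print('top',t.sum(),X[t].min(0),X[t].max(0),X[t].mean(0))
big=np.argmax(st[1:,4])+1; L=X[cv2.erode((lab==big).astype(np.uint8),np.ones((5,5))).astype(bool)&ok]
c=np.median(L,0); n=np.linalg.svd(L-c,full_matrices=False)[2][2]; n*=np.sign(n[2]); print('lid normal',n,'tilt',np.arccos(n[2]),'yaw',np.degrees(np.arctan2(n[1],n[0])),'resid',np.std((L-c)@n))
# drawer rim hinge edge: project lid points on directions
D=(p.sum(-1)<220)&(X[...,2]>.1)&(X[...,2]<.13)&ok; D[270:]=0; D[:,:190]=0;D[:,300:]=0
B=X[D]; v=cv2.fitLine(B[:,:2].astype(np.float32),cv2.DIST_HUBER,0,.001,.001).ravel(); print('bar',len(B),v,np.degrees(np.arctan(v[1]/v[0])),B.min(0),B.max(0))
for a in np.arange(.50,.66,.02):
    s=B[(B[:,0]>a)&(B[:,0]<a+.02)]; 
    if len(s): print(round(a,2),len(s),s[:,1].min().round(4),np.median(s[:,1]).round(4),s[:,1].max().round(4),np.median(s[:,2]).round(4))
E
```

```text
red [242 117  23  22 403] [252.6 127.5] [ 0.6262 -0.1542  0.1232] [ 0.6608 -0.1327  0.4142] [ 0.6348 -0.1411  0.1385]
red [  219   196   178   111 12431] [302.9 260.8] [ 0.4808 -0.3095  0.0694] [ 0.6608 -0.1463  0.4142] [ 0.521  -0.2117  0.1071]
red [ 297  340   92   23 1070] [357.5 347.9] [ 0.4644 -0.305   0.1428] [ 0.6608 -0.1542  0.4142] [ 0.4705 -0.2783  0.1524]
bench z -0.0005802447023306456
top 388 [ 0.6261857  -0.14935975  0.13668733] [ 0.64261576 -0.13272845  0.14046831] [ 0.63458445 -0.14097005  0.13852129]
lid normal [ 0.68844502 -0.03464454  0.72446064] tilt 0.7605447161418485 yaw -2.880858761112126 resid 0.0006893985096010049
bar 3589 [ 0.93921274  0.34333578  0.53923    -0.1571853 ] 20.080238 [ 0.49152196 -0.21138685  0.10002418] [ 0.6471464  -0.1247591   0.12994016]
0.5 1229 -0.2114 -0.1642 -0.1289 0.1133
0.52 1117 -0.2101 -0.169 -0.13 0.106
0.54 230 -0.1419 -0.1364 -0.1306 0.1077
0.56 247 -0.1432 -0.1375 -0.1315 0.1076
0.58 244 -0.1438 -0.1387 -0.1333 0.1076
0.6 247 -0.1447 -0.1397 -0.1347 0.1077
0.62 36 -0.1494 -0.1429 -0.1356 0.1078
0.64 91 -0.1469 -0.1421 -0.1366 0.1078
```

Knob centre is about (0.6345, -0.141, 0.123) and the drawer yaw about -3°. The measured lid angle of 0.76 agrees with the locked range. Next I'll align above the knob.

Request:
jog_arm:
  rows:
    - [0,0,0,0,0,0,5.8]
    - [0,0,0,0,0,0,5.8]
    - [0,0,0,0,0,0,5.75]
    - [0,-0.011,-0.017,0.02,0,0,0]
    - [0,-0.011,-0.017,0.02,0,0,0]
    - [0,-0.0115,-0.018,0.02,0,0,0]
    - [0,0,0,0.015,0,0,0]
    - [0,0,0,0,0,0,0]
    - [0,0,0,0,0,0,0]

```text
time_s: 3.13
tool_pos: [0.6328, -0.1453, 0.359]
tool_rot: [179.9, -0.0, -93.4]
force: [-0.3, 0.4, 0.3]
grip_width: 0.0872
```

```bash
python3 - <<'E'
from h import *
o=status.get_obs(); print(o['time_s'],o['tool_pos'],o['tool_rot'])
p,d=cams.read_camera('wrist'); save('w2.png',p); np.save('w2d.npy',d)
X,p,lab,st,red=measure('w2')
q=X[red&(d>0)&(abs(X[...,2]-.1385)<.002)&(X[...,0]>.6)]; print(q.min(0),q.max(0),q.mean(0))
T=R.from_euler('xyz',o['tool_rot'],degrees=True).as_matrix()
k=np.array([*((q.min(0)+q.max(0))/2)[:2],.125]); print('shift',T.T@(k-(o['tool_pos']+T@[0,0,.164])))
E
```

```text
3.1333 [ 0.63278828 -0.14534566  0.35898691] [ 1.79860485e+02 -4.11369322e-02 -9.33911701e+01]
red [251 223  18  10 112] [260.2 227.7] [ 0.6401 -0.1396  0.1375] [ 0.6456 -0.1291  0.1422] [ 0.6427 -0.1349  0.1402]
red [ 287  283   82   24 1725] [328.  294.9] [ 0.5466 -0.2154  0.0706] [ 0.7171 -0.1478  0.3401] [ 0.5565 -0.1826  0.0792]
red [408 282  41  25 642] [432.5 291.4] [ 0.5441 -0.2861  0.0709] [ 0.7171 -0.1496  0.3401] [ 0.5545 -0.2713  0.0772]
red [ 286  340  123   34 3772] [341.6 357.3] [ 0.5092 -0.238   0.1025] [ 0.7171 -0.1445  0.3401] [ 0.5207 -0.1878  0.1128]
bench z 0.0015206496122700253
[ 0.6288716  -0.13959738  0.13754137] [ 0.64525599 -0.12906372  0.1404763 ] [ 0.63948602 -0.13482792  0.13976186]
shift [-0.01141673 -0.00418618  0.06996928]
```

View pics/w2.png

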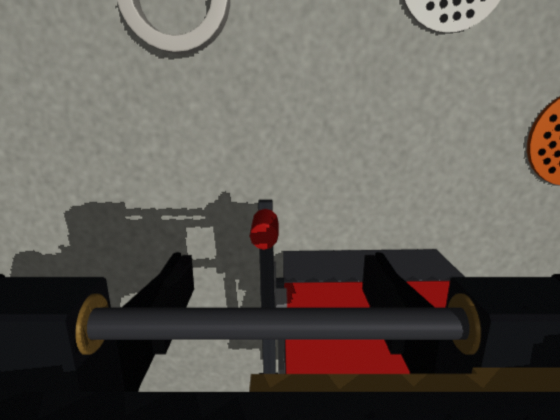

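Knob at about (229,264), partly shaded, so I'll re-segment with a looser threshold.

```bash
python3 - <<'E'
from h import *
o=status.get_obs()
d=np.load('w2d.npy'); p=cv2.imread('pics/w2.png')[:,:,::-1].astype(int); X=cloud('wrist',d)
m=(p[...,0]>2.5*p[...,1])&(p[...,0]>35)&(d>0)&(X[...,0]>.61)&(X[...,2]<.16)&(X[...,2]>.1)
q=X[m];t=q[abs(q[:,2]-np.percentile(q[:,2],90))<.003]; print(len(q),q.min(0),q.max(0));print(len(t),t.min(0),t.max(0),t.mean(0))
B=X[(p.sum(-1)<220)&(abs(X[...,2]-.1078)<.003)&(d>0)&(X[...,0]>.56)&(X[...,1]>-.16)]; print('bar',len(B),np.polyfit(B[:,0],B[:,1],1),np.polyval(np.polyfit(B[:,0],B[:,1],1),.6345))
T=R.from_euler('xyz',o['tool_rot'],degrees=True).as_matrix()
for k in ([.6345,-.141,.125],[*((t.min(0)+t.max(0))/2)[:2],.125]): print('shift',T.T@(np.array(k)-(o['tool_pos']+T@[0,0,.164])))
E
```

```text
898 [ 0.61445675 -0.14471011  0.10806744] [ 0.64611555 -0.1280304   0.1422258 ]
577 [ 0.62814403 -0.14471011  0.13794912] [ 0.64585187 -0.1280304   0.1422258 ] [ 0.63769717 -0.13636355  0.14013609]
bar 927 [-0.04469285 -0.10767813] -0.13603573996868898
shift [-0.00481685 -0.00114929  0.07136358]
shift [-0.00958704 -0.0033673   0.071358  ]
```

Request:
jog_arm:
  rows:
    - [0,-0.0085,-0.003,0.01,0,0,-0.4]
    - [0,0,0,0.01,0,0,0]
    - [0,0,0,0,0,0,0]
    - [0,0,0,0,0,0,0]

```text
time_s: 3.52
tool_pos: [0.6367, -0.1354, 0.3391]
tool_rot: [179.9, -0.0, -92.9]
force: [-0.5, -0.4, -0.5]
grip_width: 0.0871
```

```bash
python3 - <<'E'
from h import *
o=status.get_obs(); print(o['time_s'],o['tool_pos'],o['tool_rot'])
P=cams.camera_params('wrist');p,d=cams.read_camera('wrist'); save('w3.png',p); np.save('w3d.npy',d)
X=cloud('wrist',d);p=p.astype(int)
T=R.from_euler('xyz',o['tool_rot'],degrees=True).as_matrix()
print('cam in tool',T.T@(P['eye']-o['tool_pos']), R.from_matrix(T.T@R.from_euler('xyz',P['attitude'],degrees=True).as_matrix()).as_euler('xyz',degrees=True))
m=(p[...,0]>2.5*p[...,1])&(p[...,0]>35)&(d>0)&(X[...,0]>.61)&(X[...,2]<.16)&(X[...,2]>.1)
r,c=np.nonzero(m); print('px',r.mean(),c.mean())
q=X[m];t=q[abs(q[:,2]-np.percentile(q[:,2],90))<.003]; print(len(t),t.min(0),t.max(0))
k=[*((t.min(0)+t.max(0))/2)[:2],.125]; print('shift',T.T@(np.array(k)-(o['tool_pos']+T@[0,0,.164])))
# finger symmetry
f=(d>0)&(d<.2); 
for row in (262,275,285): cc=np.nonzero(f[row])[0]; g=np.diff(cc); i=np.argsort(g)[-3:]; print(row,[(cc[j],cc[j+1]) for j in i])
E
```

```text
3.5167 [ 0.63665581 -0.13535533  0.33905022] [ 1.79915972e+02 -8.08661712e-03 -9.28573301e+01]
cam in tool [-0.00094452 -0.08412928  0.02022268] [ 1.62129630e+02  3.17540307e-03 -5.95758041e-03]
px 246.71804170444244 280.4315503173164
683 [ 0.62813726 -0.14440784  0.13701751] [ 0.64554442 -0.12808319  0.14134357]
shift [ 0.00084964 -0.00054309  0.05004978]
262 [(np.int64(385), np.int64(386)), (np.int64(294), np.int64(364)), (np.int64(191), np.int64(267))]
275 [(np.int64(398), np.int64(552)), (np.int64(3), np.int64(157)), (np.int64(192), np.int64(363))]
285 [(np.int64(106), np.int64(146)), (np.int64(409), np.int64(449)), (np.int64(193), np.int64(362))]
```

The knob is centred between the fingers. I'll descend and grip.

Request:
jog_arm:
  rows:
    - [0,0.001,-0.0005,0.0125,0,0,0]
    - [0,0,0,0.0125,0,0,0]
    - [0,0,0,0.0125,0,0,0]
    - [0,0,0,0.0125,0,0,0]
    - [0,0,0,0,0,0,0]
    - [0,0,0,0,0,0,0]

```text
time_s: 4.07
tool_pos: [0.637, -0.1364, 0.288]
tool_rot: [179.8, 0.0, -92.9]
force: [0.5, 0.1, 0.2]
grip_width: 0.0867
```

Request:
jog_arm:
  rows:
    - [1,0,0,0,0,0,0]
    - [1,0,0,0,0,0,0]
    - [1,0,0,0,0,0,0]
    - [1,0,0,0,0,0,0]
    - [1,0,0,0,0,0,0]
    - [1,0,0,0,0,0,0]
    - [1,0,0,0,0,0,0]
    - [1,0,0,0,0,0,0]
    - [1,0,0,0,0,0,0]
    - [1,0,0,0,0,0,0]
  grip_force: 12

```text
time_s: 4.9
tool_pos: [0.6375, -0.1364, 0.2897]
tool_rot: [180.0, -0.0, -92.9]
force: [-0.4, -0.7, -0.7]
grip_width: 0.0284
```

Request:
jog_arm:
  rows:
    - [1,0,0,0,0,0,0]
    - [1,0,0,0,0,0,0]
    - [1,0,0,0,0,0,0]
    - [1,0,0,0,0,0,0]

```text
time_s: 5.23
tool_pos: [0.6375, -0.1369, 0.2898]
tool_rot: [-180.0, -0.0, -92.9]
force: [0.7, -1.7, -0.1]
grip_width: 0.0176
```

Gripped at 17.6 mm. Now I'll lift along the arc, 11 rows of 2° each.

Request:
jog_arm:
  rows:
    - [1,0,0.0065,-0.0049,2,0,0]
    - [1,0,0.0065,-0.0049,2,0,0]
    - [1,0,0.0065,-0.0049,2,0,0]
    - [1,0,0.0065,-0.0049,2,0,0]
    - [1,0,0.0065,-0.0049,2,0,0]
    - [1,0,0,0,0,0,0]
    - [1,0,0,0,0,0,0]

```text
time_s: 5.82
tool_pos: [0.6031, -0.1351, 0.3123]
tool_rot: [-170.0, -0.1, -92.9]
force: [-0.9, -1.6, 0.2]
grip_width: 0.0173
```

Request:
jog_arm:
  rows:
    - [1,0,0.0065,-0.0049,2,0,0]
    - [1,0,0.0065,-0.0049,2,0,0]
    - [1,0,0.0065,-0.0049,2,0,0]
    - [1,0,0.0065,-0.0049,2,0,0]
    - [1,0,0.0065,-0.0049,2,0,0]
    - [1,0,0.0065,-0.0049,2,0,0]
    - [1,0,0,0,0,0,0]
    - [1,0,0,0,0,0,0]

```text
time_s: 6.48
tool_pos: [0.5581, -0.1329, 0.3299]
tool_rot: [-158.1, -0.0, -92.9]
force: [-2.1, -1.9, -0.6]
grip_width: 0.0175
```

```bash
python3 - <<'E'
from h import *
o=status.get_obs(); print(o['time_s'],o['tool_pos'],o['tool_rot'],o['grip_width'],o['force'])
T=R.from_euler('xyz',o['tool_rot'],degrees=True).as_matrix(); g=o['tool_pos']+T@[0,0,.164]; print('grasp',g, 'ang',np.arctan2(g[2]-.104,np.hypot(g[0]-.4957,g[1]+.129))-np.arctan2(19,142))
p,d=cams.read_camera('scene'); s=p[120:320,90:330]; save('s2.png',cv2.resize(s,None,fx=2.5,fy=2.5))
E
```

```text
6.4833 [ 0.55808357 -0.13290187  0.329873  ] [-1.58147628e+02 -2.67288306e-02 -9.29060279e+01] 0.01751706015028893 [-2.08788556 -1.86698492 -0.60958345]
grasp [ 0.61904495 -0.13606757  0.17765708] ang 0.4045971408016299
```

View pics/s2.png

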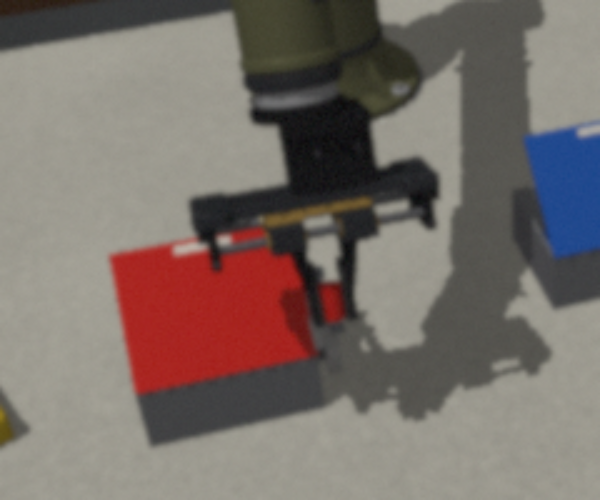

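The knob is lifted with the fingers at about 0.39 rad. I'll release and back out along the tool axis.

Request:
jog_arm:
  rows:
    - [0.3,0,0,0,0,0,0]
    - [0.3,0,0,0,0,0,0]
    - [0.3,0,0,0,0,0,0]
    - [0.3,0,0,0,0,0,0]
    - [0.3,0,0,0,0,0,0]
    - [0.3,0,0,-0.015,0,0,0]
    - [0.3,0,0,-0.02,0,0,0]
    - [0.3,0,0,-0.02,0,0,0]
    - [0.3,0,0,-0.02,0,0,0]
    - [0.3,0,0,-0.02,0,0,0]
    - [0.3,0,0,0,0,0,0]

```text
time_s: 7.45
tool_pos: [0.5233, -0.1304, 0.4228]
tool_rot: [-157.6, -0.2, -92.9]
force: [0.6, 0.1, 1.4]
grip_width: 0.0606
```

```bash
python3 - <<'E'
from h import *
o=status.get_obs(); print(o['time_s'],o['tool_pos'],o['tool_rot'],o['grip_width'],o['force'])
p,d=cams.read_camera('wrist'); save('w4.png',p); np.save('w4d.npy',d)
X=cloud('wrist',d);p=p.astype(int)
m=(p[...,0]>2.5*p[...,1])&(p[...,0]>35)&(d>0)
l,lab,st,ce=cv2.connectedComponentsWithStats(m.astype(np.uint8))
for i in range(1,l):
    if st[i,4]>100:
        q=X[lab==i]; c=np.median(q,0); n=np.linalg.svd(q-c,full_matrices=False)[2][2]
        print(st[i],c,q.min(0),q.max(0),n)
E
```

```text
7.45 [ 0.52325527 -0.1304261   0.42275676] [-157.6045733    -0.16319834  -92.87570178] 0.06055717979911389 [0.57045959 0.08329738 1.41162061]
[267 209  24  35 673] [ 0.6164573  -0.13509904  0.18614601] [ 0.60501915 -0.14341597  0.16031908] [ 0.63124405 -0.12686164  0.19080734] [-0.70965538  0.3452125  -0.6141804 ]
[ 291  281   52   27 1235] [ 0.55152799 -0.16883772  0.07936028] [ 0.53948642 -0.19327726  0.05081327] [ 0.58483912 -0.14575611  0.26490486] [-0.99312955  0.08760673  0.07758068]
[375 281  29  27 420] [ 0.55324232 -0.24583244  0.0751341 ] [ 0.53696489 -0.25941418  0.06664532] [ 0.59457617 -0.16773927  0.33417718] [ 0.65091711 -0.7467691   0.13653869]
[ 293  339   82   35 2466] [ 0.50467012 -0.17121709  0.12443464] [ 0.4930881  -0.20779003  0.11054007] [ 0.58302705 -0.13683823  0.34400712] [-0.94362246  0.13583325  0.30187081]
```

View pics/w4.png

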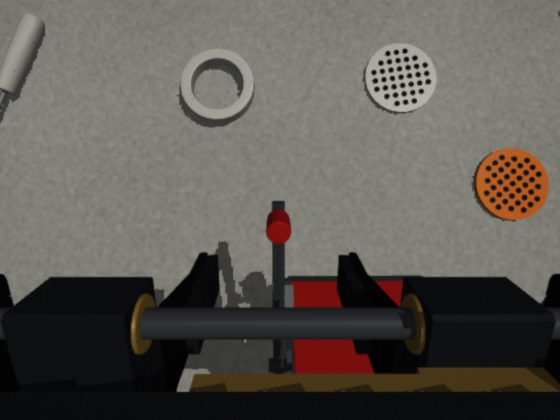

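The knob at about (226,278) stayed up with its top near z 0.19, so the stay holds. Next I'll work out the press target from the first wrist cloud and the top picture.

```bash
python3 - <<'E'
from h import *
print('qpos',status.get_obs()['qpos'].round(1))
p=cv2.imread('pics/w1.png')[:,:,::-1].astype(int); d=np.load('w1d.npy')
P={'vfov':61.5116,'cx':277.743,'cy':211.148,'eye':np.array([.662306,-.149781,.414483]),'attitude':[-17.845,.054,-75.644]}
for rc in ((196,250),(238,396)):   # lid/hinge corners
    e,v=ray('wrist',rc,P); print('w1 hinge corner',e+v*(.072-e[2])/v[2])
pt=cv2.imread('pics/top1.png')[:,:,::-1].astype(int)
dt=np.load('top_d.npy'); X=cloud('top',dt)
m=(pt[...,0]>110)&(pt[...,1]<70)&(dt>0); l,lab,st,ce=cv2.connectedComponentsWithStats(m.astype(np.uint8))
for i in range(1,l):
    if st[i,4]>1500:
        q=X[lab==i]; c=np.median(q,0); 
        if c[1]>0: continue
        ex=np.array([.9986,-.052]);ey=np.array([.052,.9986])
        u=q[:,:2]@ex; w=q[:,:2]@ey
        print('top lid',st[i],'u',np.percentile(u,[.5,99.5]),'z',np.percentile(q[:,2],[.5,99.5]))
        for lo in np.arange(u.min()+.005,u.max()-.005,.015):
            s=(u>lo)&(u<lo+.015); a,b=np.percentile(w[s],[1,99]); print(lo.round(3),q[s][:,2].mean().round(3),a.round(4),b.round(4),((a+b)/2).round(4))
E
```

```text
qpos [ 42.3  -2.9 -28.7 106.5  -6.5  54.3 -76.7]
w1 hinge corner [ 0.56399132 -0.14580916  0.072     ]
w1 hinge corner [ 0.55753138 -0.30379962  0.072     ]
top lid [ 361  185   97   60 3167] u [0.46467752 0.57055493] z [0.01274999 0.15753878]
0.467 0.102 -0.2706 -0.1198 -0.1952
0.482 0.137 -0.2739 -0.1185 -0.1962
0.497 0.133 -0.2731 -0.1178 -0.1954
0.512 0.122 -0.2731 -0.1177 -0.1954
0.527 0.108 -0.2733 -0.1183 -0.1958
0.542 0.094 -0.2733 -0.1187 -0.196
0.557 0.08 -0.2722 -0.1189 -0.1956
```

Request:
jog_arm:
  rows:
    - [1,0,0,0,-5.6,0,0]
    - [1,0,0,0,-5.6,0,0]
    - [1,0,0,0,-5.6,0,0]
    - [1,0,0,0,-5.6,0,0]
    - [1,0,0,0,0,0,0]

```text
time_s: 7.92
tool_pos: [0.5238, -0.1305, 0.4162]
tool_rot: [179.3, 0.1, -92.8]
force: [0.2, 0.2, -0.1]
grip_width: 0.0356
```

Request:
jog_arm:
  rows:
    - [1,0,0,0,0,0,-6.4]
    - [1,0,0,0,0,0,-7]
    - [1,0,0,0,0,0,-7]
    - [1,0,0,0,0,0,-7]
    - [1,0,0,0,0,0,-7]
    - [1,0,0,0,0,0,-7]
    - [1,0,0,0,0,0,-7]
    - [1,0,0,0,0,0,-7]
    - [1,0,0,0,0,0,-7]
    - [1,0,0,0,0,0,-7]
    - [1,0,0,0,0,0,-7]
    - [1,0,0,0,0,0,-7]

```text
time_s: 8.92
tool_pos: [0.5228, -0.1304, 0.4172]
tool_rot: [180.0, 0.3, -9.1]
force: [0.0, 0.1, 0.2]
grip_width: 0.0007
```

Request:
jog_arm:
  rows:
    - [1,-0.003,0.012,0,0,0,-6.4]
    - [1,-0.0075,0.022,0,0,0,0]
    - [1,-0.0075,0.022,0,0,0,0]
    - [1,-0.007,0.022,0,0,0,0]
    - [1,-0.003,0.012,0,0,0,0]
    - [1,0,0,0,0,0,0]
    - [1,0,0,0,0,0,0]

```text
time_s: 9.5
tool_pos: [0.4888, -0.2183, 0.4179]
tool_rot: [-179.9, 0.4, -3.1]
force: [-0.1, 0.2, -0.6]
grip_width: 0.0004
```

```bash
python3 - <<'E'
from h import *
o=status.get_obs(); print(o['time_s'],o['tool_pos'],o['tool_rot'],o['grip_width'],o['force'],o['qpos'].round(1))
T=R.from_euler('xyz',o['tool_rot'],degrees=True).as_matrix(); tip=o['tool_pos']+T@[0,0,.182]; print('tip',tip,'shift',T.T@(np.array([.4905,-.22,.16])-tip))
E
```

```text
9.5 [ 0.48883698 -0.218276    0.41793448] [-179.94771365    0.35194465   -3.11325034] 0.0003991027525315441 [-0.12125594  0.18947409 -0.64437811] [ 50.9   6.  -31.7  97.3   3.3  78.   15.5]
tip [ 0.4877297  -0.21804944  0.23593798] shift [0.00333854 0.0018665  0.07591724]
```

Request:
jog_arm:
  rows:
    - [1,0.003,0.002,0.02,0,0,0]
    - [1,0,0,0.02,0,0,0]
    - [1,0,0,0.02,0,0,0]
    - [1,0,0,0.01,0,0,0]
    - [1,0,0,0.01,0,0,0]
    - [1,0,0,0.01,0,0,0]
    - [1,0,0,0.01,0,0,0]
    - [1,0,0,0.01,0,0,0]
    - [1,0,0,0,0,0,0]

```text
time_s: 10.25
tool_pos: [0.4905, -0.2205, 0.3067]
tool_rot: [-179.9, 0.5, -3.1]
force: [0.4, -0.2, -0.6]
grip_width: 0.0002
```

```bash
python3 - <<'E'
from h import *
o=status.get_obs(); print(o['time_s'],o['tool_pos'],o['tool_rot'],o['force'])
p,d=cams.read_camera('scene'); s=p[120:320,90:330]; save('s3.png',cv2.resize(s,None,fx=2.5,fy=2.5))
E
```

```text
10.25 [ 0.4904506  -0.22047245  0.30667389] [-179.94229489    0.50541575   -3.06208032] [ 0.42081205 -0.1535161  -0.61948556]
```

View pics/s3.png

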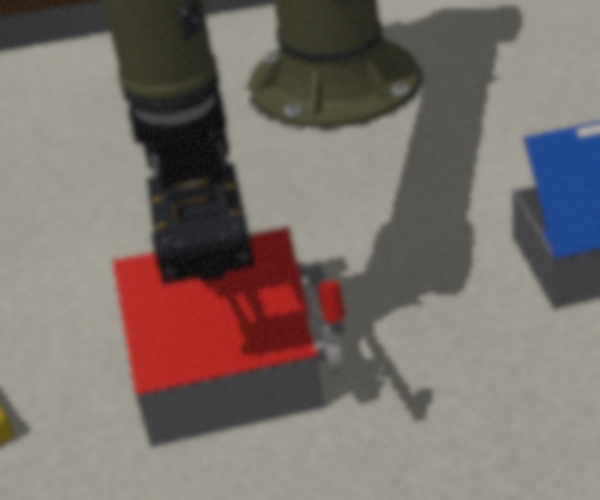

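The gripper's long body hides its fingers, but the lid's free edge has dropped a little: its corner went from about (112,254) to (115,262) between the crops. The stay is still raised, so I'll keep pressing.

Request:
jog_arm:
  rows:
    - [1,0,0,0.008,0,0,0]
    - [1,0,0,0.008,0,0,0]
    - [1,0,0,0.008,0,0,0]
    - [1,0,0,0,0,0,0]

```text
time_s: 10.63
tool_pos: [0.49, -0.2206, 0.2826]
tool_rot: [-179.9, 0.5, -3.1]
force: [-1.0, 0.4, -0.9]
grip_width: 0.0004
```

```bash
python3 - <<'E'
from h import *
o=status.get_obs(); print(o['time_s'],o['tool_pos'],o['tool_rot'],o['force'])
p,d=cams.read_camera('scene'); save('s4.png',cv2.resize(p[120:320,90:330],None,fx=2.5,fy=2.5))
X=cloud('scene',d); p=p.astype(int); m=(p[...,0]>90)&(p[...,1]<60)&(d>0)&(X[...,0]>.42)&(X[...,0]<.58)&(X[...,1]<-.15)&(X[...,1]>-.32)
q=X[m]; q=q[(q[:,1]<-.25)]; c=np.median(q,0); n=np.linalg.svd(q-c,full_matrices=False)[2][2]; print(len(q),'tilt',np.arccos(abs(n[2])),q[:,2].max())
E
```

```text
10.6333 [ 0.49001211 -0.22055944  0.28256139] [-179.94658325    0.5319832    -3.06916114] [-0.95998856  0.35292305 -0.89697956]
1033 tilt 0.6995399435038702 0.21096641858761378
```

View pics/s4.png

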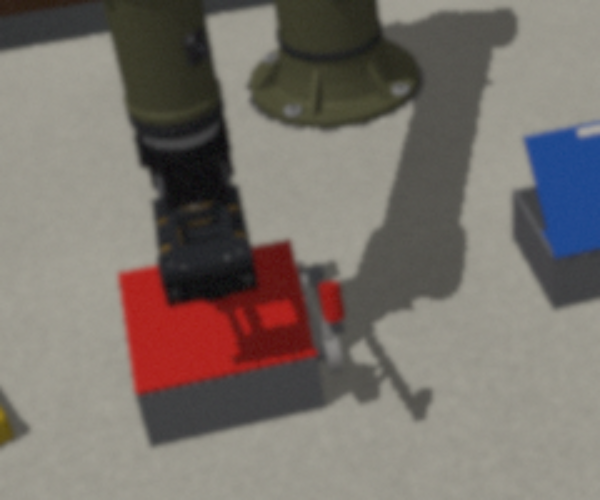

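```bash
python3 - <<'E'
from h import *
for n in('s2','s3','s4'):
    p=cv2.imread(f'pics/{n}.png').astype(int); m=((p[...,2]>120)&(p[...,1]<70)).astype(np.uint8); m[:,320:]=0
    r,c=np.nonzero(m[:,115:150]); print(n,r.min(),r.max(), np.nonzero(m[:,150])[0][[0,-1]])
p,d=cams.read_camera('scene'); X=cloud('scene',d); p=p.astype(int)
m=(p[...,0]>90)&(p[...,1]<60)&(d>0); m[:, :135]=0; m[:,215:]=0; m[:200]=0; m[290:]=0
q=X[m]; u=q[:,:2]@[.9986,-.052]; w=q[:,:2]@[.052,.9986]
s=(w<-.22)&(w>-.275); k=np.polyfit(u[s],q[s,2],1); print(k,'tilt',-np.arctan(k[0]),np.percentile(u[s],[1,99]),np.percentile(q[s,2],[1,99]))
E
```

```text
s2 250 393 [250 391]
s3 256 394 [256 391]
s4 269 393 [269 390]
[-0.25552651  0.22258537] tilt 0.25017328617870244 [0.46321094 0.58740448] [0.06442558 0.17551238]
```

The lid is closing: its top edge row moved 250, 256, 269. Continuing.

Request:
jog_arm:
  rows:
    - [1,0,0,0.008,0,0,0]
    - [1,0,0,0.008,0,0,0]
    - [1,0,0,0.007,0,0,0]
    - [1,0,0,0.004,0,0,0]
    - [1,0,0,0,0,0,0]

```text
time_s: 11.15
tool_pos: [0.49, -0.2205, 0.256]
tool_rot: [-179.9, 0.5, -3.1]
force: [-0.1, -0.4, -0.5]
grip_width: 0.0006
```

Request:
jog_arm:
  rows:
    - [1,0,0,0.002,0,0,0]
    - [1,0,0,0.002,0,0,0]
    - [1,0,0,0,0,0,0]

```text
time_s: 11.4
tool_pos: [0.4906, -0.2205, 0.2537]
tool_rot: [180.0, 0.4, -3.1]
force: [-0.1, -0.4, 0.6]
grip_width: 0.0004
```

Request:
jog_arm:
  rows:
    - [1,0,0,0.002,0,0,0]
    - [1,0,0,0.002,0,0,0]
    - [1,0,0,0,0,0,0]

```text
time_s: 11.65
tool_pos: [0.491, -0.2204, 0.2532]
tool_rot: [179.9, 0.4, -3.1]
force: [-8.8, 3.7, 25.0]
grip_width: 0.0005
```

```bash
python3 - <<'E'
from h import *
o=status.get_obs(); print(o['time_s'],o['tool_pos'],o['force'],o['wrist_torque'])
p,d=cams.read_camera('scene'); save('s5.png',cv2.resize(p[120:320,90:330],None,fx=2.5,fy=2.5))
p=cv2.imread('pics/s5.png').astype(int); m=((p[...,2]>120)&(p[...,1]<70)).astype(np.uint8); m[:,320:]=0
print(np.nonzero(m[:,150])[0][[0,-1]])
E
```

```text
11.65 [ 0.49097659 -0.22038016  0.25324206] [-8.8187684   3.70495139 24.98989813] [0.90749246 2.06804404 0.04266377]
[299 391]
```

View pics/s5.png

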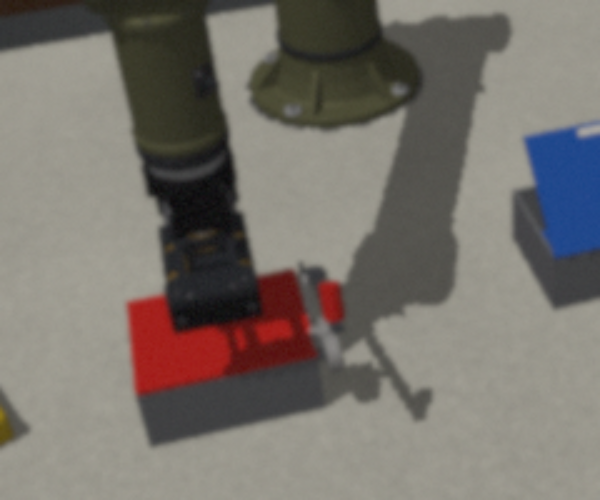

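The force jumped to 25 N with the tip at z 0.071, which is the lid shut on its seat. I'll retreat and check.

Request:
jog_arm:
  rows:
    - [1,0,0,-0.005,0,0,0]
    - [1,0,0,-0.02,0,0,0]
    - [1,0,0,-0.03,0,0,0]
    - [1,0,0,-0.03,0,0,0]
    - [1,0,0,-0.03,0,0,0]
    - [1,-0.01,0.03,-0.03,0,0,0]
    - [1,-0.01,0.035,-0.01,0,0,0]
    - [1,-0.01,0.035,0,0,0,0]
    - [1,-0.01,0.035,0,0,0,0]
    - [1,0,0.035,0,0,0,0]
    - [1,0,0,0,0,0,0]
    - [1,0,0,0,0,0,0]

```text
time_s: 12.7
tool_pos: [0.4418, -0.3895, 0.4026]
tool_rot: [-180.0, 0.4, -3.3]
force: [-0.3, 0.8, -0.3]
grip_width: 0.0005
```

```bash
python3 - <<'E'
from h import *
o=status.get_obs(); print(o['time_s'],o['tool_pos'],o['force'],o['joint_velocities'].round(1))
for c,(y0,y1,x0,x1) in {'scene':(120,320,90,430),'top':(90,290,120,460)}.items():
    p,d=cams.read_camera(c); X=cloud(c,d); q=p.astype(int)
    m=(q[...,0]>110)&(q[...,1]<70)&(d>0)&(X[...,0]>.44)&(X[...,0]<.555)&(X[...,1]<-.15)&(X[...,1]>-.29)&(X[...,2]<.17)
    P=X[m]; k=np.polyfit(P[:,0],P[:,2],1); print(c,len(P),'tilt',-np.arctan(k[0]),'z',np.percentile(P[:,2],[2,50,98]))
    print(c,'blue',landmark_of(c,'blue_stay_knob')[:1],'red',landmark_of(c,'red_stay_knob')[:1])
    save(f'f_{c}.png',p); 
a=cv2.imread('pics/f_scene.png')[120:320,90:430]; b=cv2.imread('pics/f_top.png')[90:290,120:460]
cv2.imwrite('pics/f.png',cv2.resize(np.vstack([a,b]),None,fx=1.45,fy=1.45))
E
```

```text
12.7 [ 0.44178545 -0.3894981   0.40260637] [-0.30631486  0.77676211 -0.2552082 ] [-1.8 -1.5 -3.3  1.5 -1.7  0.4 -0.3]
scene 1793 tilt -0.0007412939697142338 z [0.06688963 0.06966739 0.07257071]
scene blue [{'position': [205.5, 393.3], 'conf': 0.83}] red [{'position': [238.0, 222.3], 'conf': 0.71}]
top 3268 tilt 2.18205371124022e-05 z [0.06913    0.07175732 0.07440125]
top blue [{'position': [165.1, 147.4], 'conf': 0.67}] red [{'position': [140.6, 366.9], 'conf': 0.75}]
```

View pics/f.png

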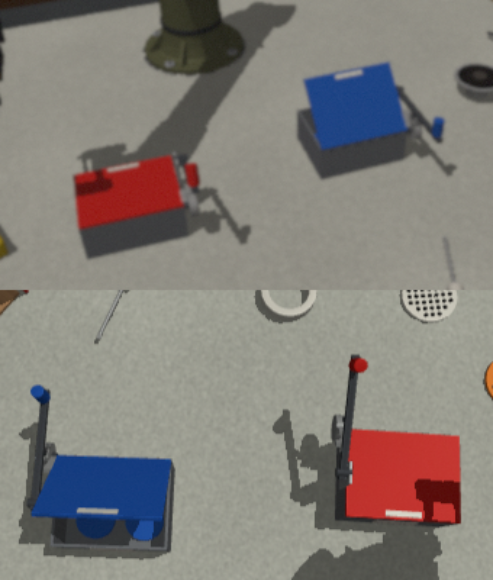

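The red lid is shut, with tilt about 0.000 and its face at z of about 0.07. The red stay is still raised, the blue drawer is unchanged, and the robot is clear.

```bash
python3 -c "
from cell import env; print(env.sign_off())"
```

```text
the job is handed in; nothing more can be done
None
```

The red drawer is released and its lid is fully shut. The blue drawer was left locked open and never touched. I handed the job in at about 13 s on the robot's clock.

- **Stay:** I pinched the red knob and lifted the stay along its arc to about 0.4 rad, inside the "well clear" range of 0.3 to 0.45. I then let go, and a wrist picture showed the knob staying up.
- **Lid:** I pressed it straight down with closed fingertips until it seated. The tip was at 71 mm and the force reading rose to 25 N. I then withdrew the arm.
- **Final checks:** The lid tilt measured within 0.001 rad of zero in both the scene and top cameras. Its face read 70 mm and 72 mm high, against 71 mm expected. In the final pictures the red stay is still raised and the blue drawer looks as it did at the start.

**Disagreements:**
- **Knob position:** The first estimates differed by 5 to 10 mm between cameras, and the wrist network missed the knob. I re-measured close up before gripping it.
- **Lid force:** The force sensor read about zero while the lid was moving, though 2 to 5 N was expected, so I relied on the pictures and the final contact.
- **Tilt reading:** Mid-press depth measurements of the lid tilt (0.70 and 0.25) contradicted each other, so I did not use them.

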